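# Mirror the tool set for the left-handed bench

## Task

A left-handed colleague wants the tool set laid out as a mirror image: move the four hand tools from the black holders of the old rail to the empty wooden rack with steel saddles, in reverse order, so that the leftmost tool on the rail ends in the rightmost place of the rack, and so on. Lay each tool home in its own place, handle towards the robot in the V and blade on the bar, as straight and about as far along as it lay in its old holder. Leave the blue oil can and the small bin beyond the racks alone.

Things in the scene. Friction and masses are not known exactly. Their poses are not given: they have to be found in the camera images.
- rail: Old tool rail, fixed: aluminium base 190 (x) by 310 (y) by 6 thick, with four black plastic holders in a row at y = +117, +39, -39, -117. Origin: centre of underside, on the bench; x away from robot, y to its left.
- rack: New rack, fixed, empty: wooden board 190 (x) by 310 by 8. Places at y = +117, +39, -39, -117, each a steel V saddle for the handle at x = -60 (12 thick; V bottom 27 high, rims 49 high, 52 apart), blade rest at x = +75 (top 42 high; cheeks 48 apart rise 10 more). A tool is home level at x = 0, z = 45, tip to +x. Origin: centre of underside, on the bench; x away from robot, y to its left.
- file: Flat file: light wooden handle, 28 diameter, 24 at the grip; flat dark steel blade 22 wide, 5 thick, tip at x = +150; about 0.17 kg. Origin: on the tool's axis at the front of the handle, the place to grip; x to the tip. Round handle from x = -85 to +33, its last 14 a brass ferrule 21 diameter.
- screwdriver: Screwdriver: brown wooden handle, 28 diameter, 22 at the grip; round steel shank 8 diameter, tip at x = +136; about 0.11 kg. Origin: on the tool's axis at the front of the handle, the place to grip; x to the tip. Round handle from x = -85 to +33, its last 14 a brass ferrule 21 diameter.
- chisel: Wood chisel: straight light wooden handle 28 diameter, steel cap at its back end; short broad bright blade 28 wide, 4 thick, tip at x = +118; about 0.14 kg. Origin: on the tool's axis at the front of the handle, the place to grip; x to the tip. Round handle from x = -85 to +33, its last 14 a brass ferrule 21 diameter.
- awl: Awl, the shortest tool: dark wooden pear-shaped handle, 29 diameter at the back, 22 at the grip; steel spike 6 diameter, point at x = +102; about 0.07 kg. Origin: on the tool's axis at the front of the handle, the place to grip; x to the tip. Round handle from x = -85 to +33, its last 14 a brass ferrule 21 diameter.
- holder_file: Black plastic holder on the old rail in which the file lies at the start; fixed; all four look alike. V saddle for the handle at x = -60 (12 thick; V bottom 27 high, rims 49 high, 52 apart), blade rest at x = +75 (top 42 high; cheeks 48 apart rise 10 more). Origin: on the bench, 45 below the file's origin at the start; axes parallel to the rail's.
- holder_screwdriver: Black plastic holder on the old rail in which the screwdriver lies at the start; fixed; all four look alike. V saddle for the handle at x = -60 (12 thick; V bottom 27 high, rims 49 high, 52 apart), blade rest at x = +75 (top 42 high; cheeks 48 apart rise 10 more). Origin: on the bench, 45 below the screwdriver's origin at the start; axes parallel to the rail's.
- holder_chisel: Black plastic holder on the old rail in which the chisel lies at the start; fixed; all four look alike. V saddle for the handle at x = -60 (12 thick; V bottom 27 high, rims 49 high, 52 apart), blade rest at x = +75 (top 42 high; cheeks 48 apart rise 10 more). Origin: on the bench, 45 below the chisel's origin at the start; axes parallel to the rail's.
- holder_awl: Black plastic holder on the old rail in which the awl lies at the start; fixed; all four look alike. V saddle for the handle at x = -60 (12 thick; V bottom 27 high, rims 49 high, 52 apart), blade rest at x = +75 (top 42 high; cheeks 48 apart rise 10 more). Origin: on the bench, 45 below the awl's origin at the start; axes parallel to the rail's.
- rack_bar (a point): Middle of the top of the new rack's steel blade bar: at x = +75, y = 0, 42 above the bench in the rack's frame; all tool tips point past this bar.
- oilcan: Bystander: blue can, 60 diameter, 120 tall, standing beyond the racks. Origin: centre of its underside.
- partsbin: Bystander: small empty grey steel bin, 80 by 110 by 50 tall, beyond the racks. Origin: centre of its underside.
Not all that is in view belongs to the job. Leave any purple look-alike of the screwdriver alone.

How it is judged (in metres and radians):
At the end, for the whole second after the job is handed in: Each tool rests in the rack place that mirrors its old holder on the rail (leftmost to rightmost and so on): origin within 12 mm sideways, 22 mm lengthwise and 8 mm in height of home, axis within 0.2 rad of the rack x axis, tip towards the bar (((y of holder_file in the frame of rail between 0.097 and 0.137 m and y of file in the frame of rack between -0.129 and -0.105 m) or (y of holder_file in the frame of rail between 0.019 and 0.059 m and y of file in the frame of rack between -0.051 and -0.027 m) or (y of holder_file in the frame of rail between -0.059 and -0.019 m and y of file in the frame of rack between 0.027 and 0.051 m) or (y of holder_file in the frame of rail between -0.137 and -0.097 m and y of file in the frame of rack between 0.105 and 0.129 m)) and x of file in the frame of rack between -0.022 and 0.022 m and z of file in the frame of rack between 0.0375 and 0.0535 m and x of rack_bar in the frame of file above 0 m and angle between the x axis of each of file, screwdriver, chisel, awl and the x axis of rack, either way round below 0.2 rad and linear speed of each of file, screwdriver, chisel, awl below 0.02 m/s and angular speed of each of file, screwdriver, chisel, awl below 0.3 rad/s and ((y of holder_screwdriver in the frame of rail between 0.097 and 0.137 m and y of screwdriver in the frame of rack between -0.129 and -0.105 m) or (y of holder_screwdriver in the frame of rail between 0.019 and 0.059 m and y of screwdriver in the frame of rack between -0.051 and -0.027 m) or (y of holder_screwdriver in the frame of rail between -0.059 and -0.019 m and y of screwdriver in the frame of rack between 0.027 and 0.051 m) or (y of holder_screwdriver in the frame of rail between -0.137 and -0.097 m and y of screwdriver in the frame of rack between 0.105 and 0.129 m)) and x of screwdriver in the frame of rack between -0.022 and 0.022 m and z of screwdriver in the frame of rack between 0.0375 and 0.0535 m and x of rack_bar in the frame of screwdriver above 0 m and ((y of holder_chisel in the frame of rail between 0.097 and 0.137 m and y of chisel in the frame of rack between -0.129 and -0.105 m) or (y of holder_chisel in the frame of rail between 0.019 and 0.059 m and y of chisel in the frame of rack between -0.051 and -0.027 m) or (y of holder_chisel in the frame of rail between -0.059 and -0.019 m and y of chisel in the frame of rack between 0.027 and 0.051 m) or (y of holder_chisel in the frame of rail between -0.137 and -0.097 m and y of chisel in the frame of rack between 0.105 and 0.129 m)) and x of chisel in the frame of rack between -0.022 and 0.022 m and z of chisel in the frame of rack between 0.0375 and 0.0535 m and x of rack_bar in the frame of chisel above 0 m and ((y of holder_awl in the frame of rail between 0.097 and 0.137 m and y of awl in the frame of rack between -0.129 and -0.105 m) or (y of holder_awl in the frame of rail between 0.019 and 0.059 m and y of awl in the frame of rack between -0.051 and -0.027 m) or (y of holder_awl in the frame of rail between -0.059 and -0.019 m and y of awl in the frame of rack between 0.027 and 0.051 m) or (y of holder_awl in the frame of rail between -0.137 and -0.097 m and y of awl in the frame of rack between 0.105 and 0.129 m)) and x of awl in the frame of rack between -0.022 and 0.022 m and z of awl in the frame of rack between 0.0375 and 0.0535 m and x of rack_bar in the frame of awl above 0 m); the robot touches nothing.
It fails at once if the oil can is pushed more than 30 mm (distance of oilcan from where it was at the start of the episode above 0.03 m).
It fails at once if the small bin is pushed more than 30 mm (distance of partsbin from where it was at the start of the episode above 0.03 m).
It also fails if it takes over 122 s, if anything falls off the work surface, if the arm or the gripper's body presses on something with over 40 N, if the wrist force passes 120 N, or if a joint passes its speed limit or range.

## Robot

A 6-joint arm with a two-finger parallel gripper is mounted at the origin on the work surface. World frame = base frame: x ahead of the robot, y to its left, z up, the work surface at z = 0. Lengths are in m, angles in degrees, forces in N, time in s.
With the tool pointing down it reaches from about 0.25 to 0.725 m from the base axis. Payload 9.7 kg.
Tool frame: the origin (TCP) lies between the finger pads, 19 mm behind the fingertips; this is the grasp point; z points along the fingers, y is the direction in which the jaws open and shut (so a half turn about z gives the same grasp; the last joint's range is limited). The gripper opens to 85 mm and grips with 20 to 120 N. Pads are 22 mm wide; open, the fingers measure 114 mm over their backs; the gripper's body (76 mm by 85 mm) begins 54 mm behind the grasp point. The pads swing forward as they close: fully open they stand 13 mm farther back than shut.
Start: joints at [65.374, 4.979, 10.078, 95.1, 0, 90], TCP at [0.229, 0.5, 0.25] pointing down, gripper open.
Joint ranges: [-179.16, 179.16], [-48.56, 103.87], [-65.8, 70.77], [-126.05, 130.52], [-82.76, 87.17], [-180, 180]. Speed limits (degrees/s): [127.2, 127.2, 147.25, 180, 180, 180].

## Interface

Orientations are given as [roll, pitch, yaw] about the fixed x, y, z axes, in that order (R = Rz(yaw) Ry(pitch) Rx(roll)).
In Python, from workcell import bot gives the robot as it stands. The module is installed in compiled form; this text tells all that it offers.
- The arm moves only by the tool arm_command, never from a script. Its argument "increments" is a list of rows, each a list of 7 numbers: the gripper command: -1 is fully open, 1 is shut, values between are in proportion, then the shift along the tool's x, y, z in cm, then the turn, a rotation vector about the tool's x, y, z in degrees. In form: [[gripper, x, y, z, rx, ry, rz], ...]. A call has 1 to 10 rows; each row shifts and turns the commanded pose from where the row before left it, along the tool's axes as they then stand; what a row does not reach is not made up. A row lasts 1/8 s, in which the tool goes at most 62.5 mm and 10.7 degrees, less where a joint would pass 70% of its speed; a pose out of reach is approached as far as the arm can. A call is refused whole if a number of a shift passes 6.25 or a number of a turn 10.7, either way. A call with a gripper value outside its range is refused whole. The fingers move at their own pace and stop on an object; "grip_force" is the grip in N (left out, the last holds). Time passes only in rows, so rows that do not move let the fingers close. It gives the time, the measured TCP pose, the force and the opening at its end, in the units of the state.
- bot.get_obs(): the state, without advancing time (a new reading comes with each control period).
- bot.camera(name): name is "side" or "top"; returns a dict with "color" (384x512x3 uint8, red, green, blue), "fx", "fy", "cx", "cy" (pixels), "origin" and "attitude" of the camera in the world. Camera axes: x right, y up, looking along -z (the intrinsics and any distortion apply to the point x, -y, -z); pixel columns grow to the right and rows downward; lengths in m; the calibration is good to about 2 mm. A picture is of the moment at which its call begins. There is no depth.
- bot.job_done(): hands the job in, once; it reports no verdict.
The state is a dict: "time": time; "q": joint angles; "qd": joint speeds; "joint_efforts": joint torques, N m; "ee_pos": TCP position; "tcp_rot": TCP orientation; "wrist_force": force on the tool from outside, world axes, zero at the start; "torque": the same for the moment, N m; "opening": finger opening in m.
Only numpy, scipy, OpenCV 4.12 (cv2) and the standard library are available. Lean on these libraries where they do the work, as an engineer would, in place of code of your own. Each camera call takes 0.05 s, during which the arm holds its last target. There are 200 camera calls.

## Working session

There is one attempt and no reset: what is moved stays moved. The work goes in short steps, Python scripts to look and compute and a tool call to move; the robot and the scene stay as the last step left them, time stands still between calls to the robot, and variables do not carry over. Pictures are saved under pics/ and viewed, about 12 in all and at most 16, crops included, and the job is handed in when it is done.

Besides the shell and the picture viewer there is one more tool, called as name([rows], argument=value, ...), one row to a line, values as JSON. arm_command: Moves the arm, as the interface text tells. Its arguments: {"type":"object","properties":{"increments":{"type":"array"},"grip_force":{"type":"number"}},"required":["increments"]}

```bash
mkdir -p pics
cat > h.py <<'E'
import numpy as np, cv2
from scipy.spatial.transform import Rotation as R
from workcell import bot
def snap(name,fn=None):
    c=bot.camera(name)
    if fn: cv2.imwrite('pics/'+fn,c['color'][:,:,::-1])
    return c
def rot(c):
    a=np.array(c['attitude'],float)
    return a if a.shape==(3,3) else R.from_euler('xyz',a,degrees=True).as_matrix()
def ray(c,u,v):
    K=np.array([[c['fx'],0,c['cx']],[0,c['fy'],c['cy']],[0,0,1.]])
    d=np.linalg.inv(K)@[u,v,1.]
    return np.array(c['origin']),rot(c)@[d[0],-d[1],-d[2]]
def onz(c,u,v,z):
    o,d=ray(c,u,v); return o+d*(z-o[2])/d[2]
def proj(c,p):
    q=rot(c).T@(np.array(p)-c['origin']); x,y,w=q[0],-q[1],-q[2]
    return c['fx']*x/w+c['cx'],c['fy']*y/w+c['cy']
E
python3 - <<'E'
from h import *
for n in('top','side'):
    c=snap(n,n+'0.png'); print({k:v for k,v in c.items() if k!='color'})
print(bot.get_obs())
E
```

```text
{'fx': 455.17954980750324, 'fy': 455.17954980750324, 'cx': 250.23122249384173, 'cy': 189.20146201591356, 'origin': array([ 0.4011875 , -0.1090778 ,  1.49005496]), 'attitude': array([  9.57436535,  -0.4256234 , -89.51841945])}
{'fx': 434.21507759732174, 'fy': 434.21507759732174, 'cx': 251.61488308319593, 'cy': 191.5639378508546, 'origin': array([ 0.17575014, -0.66534671,  0.96920608]), 'attitude': array([ 38.50726915,  -1.01479092, -35.48773363])}
{'time': 0.1, 'q': array([ 6.53745688e+01,  5.00825843e+00,  1.00397566e+01,  9.51008764e+01,
       -6.03522263e-04,  8.99991163e+01]), 'qd': array([ 0.01050847, -0.00586471, -0.00127008, -0.08006455, -0.06056037,
       -0.00732795]), 'joint_efforts': array([ 2.07478450e-03, -5.21559799e+01,  4.65655446e+01,  1.59475312e-02,
        9.93476192e-05,  1.53847179e-05]), 'ee_pos': array([0.22910061, 0.49980616, 0.24935782]), 'tcp_rot': array([-1.79930622e+02,  6.02451801e-04,  1.55375453e+02]), 'wrist_force': array([-0.2496002 ,  1.04207132,  0.34437679]), 'torque': array([0.02361889, 0.02700119, 0.00351015]), 'opening': 0.0854567603942958}
```

View pics/top0.png

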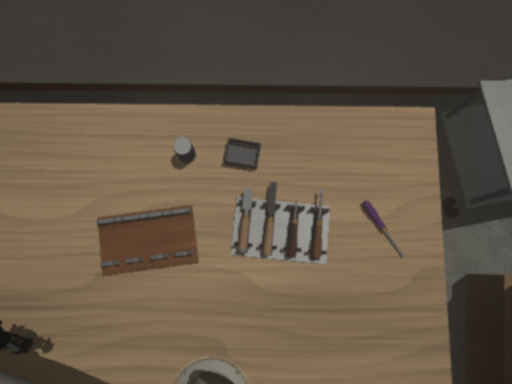

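View pics/side0.png

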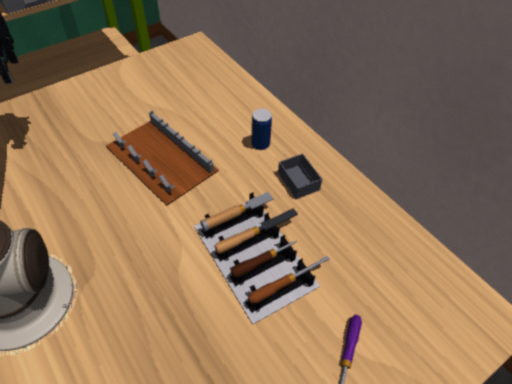

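The top view shows the rail at about (281,231) carrying, left to right, the chisel, file, awl and screwdriver. The empty rack is at about (148,240), the oil can at (184,150), the bin at (242,155) and the purple decoy at (380,228).

Run:
```python
from h import *
c=snap('top'); im=cv2.cvtColor(c['color'],cv2.COLOR_RGB2BGR)
a=cv2.resize(im[175:285,85:205],None,fx=5,fy=5,interpolation=cv2.INTER_CUBIC)
b=cv2.resize(im[175:285,225:345],None,fx=5,fy=5,interpolation=cv2.INTER_CUBIC)
cv2.imwrite('pics/rack.png',a);cv2.imwrite('pics/rail.png',b)
hsv=cv2.cvtColor(im,cv2.COLOR_BGR2HSV)
for p in [(130,240),(170,240),(60,240),(256,212),(284,255),(146,215),(245,240),(318,238),(128,261)]: print(p,im[p[1],p[0]],hsv[p[1],p[0]])
```

```text
(130, 240) [48 67 95] [ 12 126  95]
(170, 240) [45 63 90] [ 12 127  90]
(60, 240) [ 86 112 133] [ 17  90 133]
(256, 212) [134 139 140] [ 25  11 140]
(284, 255) [81 85 87] [20 18 87]
(146, 215) [87 91 92] [24 14 92]
(245, 240) [ 75  98 121] [ 15  97 121]
(318, 238) [51 69 95] [ 12 118  95]
(128, 261) [82 86 87] [24 15 87]
```

View pics/rack.png

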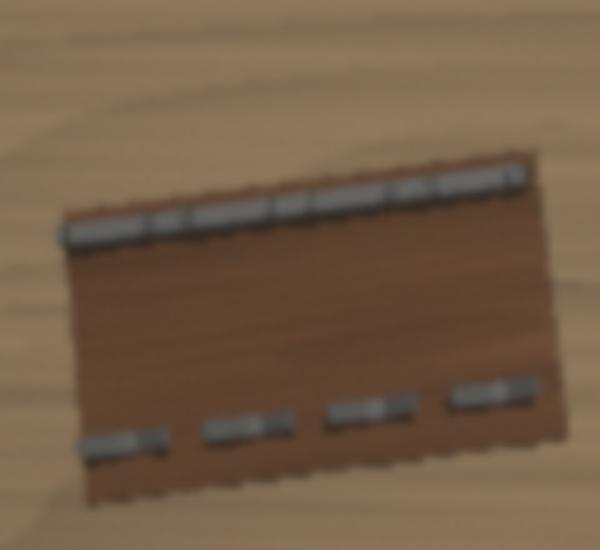

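View pics/rail.png

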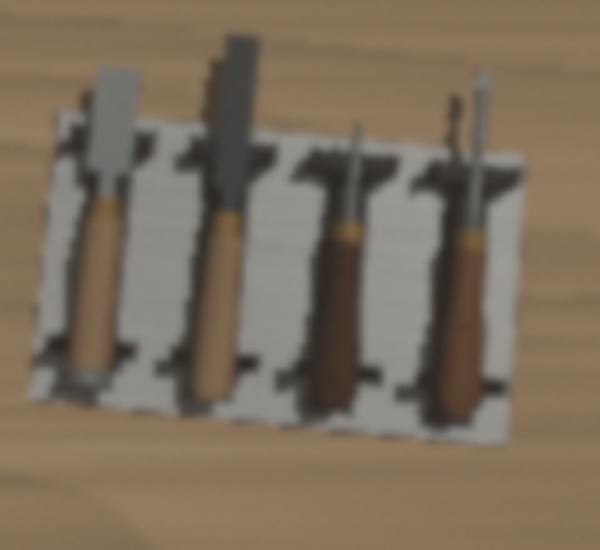

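Zoom readings, in crop pixels:

| Part | Far-left | Far-right | Near-right | Near-left |
|---|---|---|---|---|
| Rack board | (65,213) | (536,152) | (568,438) | (90,503) |
| Rail | (60,110) | (524,155) | (507,443) | (32,400) |

Tool ferrule fronts: chisel (106,200), file (229,212), awl (348,225), screwdriver (471,233).

```bash
cat > m.py <<'E'
from h import *
import json
c=snap('top'); s=snap('side')
def px(x,y,u0): return u0+(x+.5)/5-.5,175+(y+.5)/5-.5
def fit(pts,u0,z):
    W=np.array([onz(c,*px(x,y,u0),z)[:2] for x,y in pts])
    M=np.array([[.095,.155],[.095,-.155],[-.095,-.155],[-.095,.155]])
    t=W.mean(0); H=M.T@(W-t); yaw=np.arctan2(H[0,1]-H[1,0],H[0,0]+H[1,1])
    Q=np.array([[np.cos(yaw),-np.sin(yaw)],[np.sin(yaw),np.cos(yaw)]])
    print('centre',t.round(4),'yaw',np.degrees(yaw).round(2),'resid mm',(1000*(W-t-M@Q.T)).round(1).tolist())
    return t,Q,np.degrees(yaw)
rt,rQ,ry=fit([(65,213),(536,152),(568,438),(90,503)],85,.008)
lt,lQ,ly=fit([(60,110),(524,155),(507,443),(32,400)],225,.006)
json.dump(dict(rt=rt.tolist(),ry=ry,lt=lt.tolist(),ly=ly),open('m.json','w'))
T=dict(chisel=((106,200),(90,383)),file=((229,212),(212,402)),awl=((348,225),(331,410)),screwdriver=((471,233),(459,420)))
for (n,(f,b)),y in zip(T.items(),(.117,.039,-.039,-.117)):
    F=onz(c,*px(*f,225),.045)[:2];B=onz(c,*px(*b,225),.045)[:2]
    d=F-B;L=np.linalg.norm(d);d/=L;o=F-.033*d
    print(n,'orig',o.round(4),'in rail',(lQ.T@(o-lt)).round(4),'len',L.round(3),'yaw',np.degrees(np.arctan2(d[1],d[0])).round(1),'holder',(lt+lQ@[0,y]).round(4))
for y in(-.117,-.039,.039,.117): print('rack',y,(rt+rQ@[0,y]).round(4))
o=s['color'].copy()
def mark(t,Q,ps,col):
    for p in ps:
        u,v=proj(s,[*(t+Q@p[:2]),p[2]]); cv2.circle(o,(round(u),round(v)),2,col,-1)
mark(rt,rQ,[(.095,.155,.008),(.095,-.155,.008),(-.095,.155,.008),(-.095,-.155,.008)]+[(x,y,z) for y in(.117,.039,-.039,-.117) for x,z in((-.06,.027),(.075,.042))],(0,255,0))
mark(lt,lQ,[(.095,.155,.006),(.095,-.155,.006),(-.095,.155,.006),(-.095,-.155,.006)]+[(0,y,.045) for y in(.117,.039,-.039,-.117)],(255,0,0))
cv2.imwrite('pics/chk.png',cv2.resize(o[90:330,90:350,::-1],None,fx=2.3,fy=2.3))
E
python3 m.py
```

```text
centre [0.4827 0.2125] yaw 8.13 resid mm [[-0.9, -0.6], [-1.8, 0.7], [1.2, 1.5], [1.5, -1.6]]
centre [ 0.5187 -0.2185] yaw -4.78 resid mm [[0.1, -1.3], [-1.1, 1.9], [1.0, 0.9], [-0.0, -1.6]]
chisel orig [ 0.5298 -0.1018] in rail [0.0013 0.1173] len 0.116 yaw -4.4 holder [ 0.5285 -0.1019]
file orig [ 0.5229 -0.1799] in rail [0.0009 0.0388] len 0.12 yaw -5.0 holder [ 0.522  -0.1797]
awl orig [ 0.5153 -0.2554] in rail [-0.0003 -0.037 ] len 0.117 yaw -5.7 holder [ 0.5155 -0.2574]
screwdriver orig [ 0.5109 -0.3344] in rail [ 0.0018 -0.1161] len 0.118 yaw -4.6 holder [ 0.509  -0.3351]
rack -0.117 [0.4993 0.0967]
rack -0.039 [0.4882 0.1739]
rack 0.039 [0.4772 0.2511]
rack 0.117 [0.4662 0.3284]
```

View pics/chk.png

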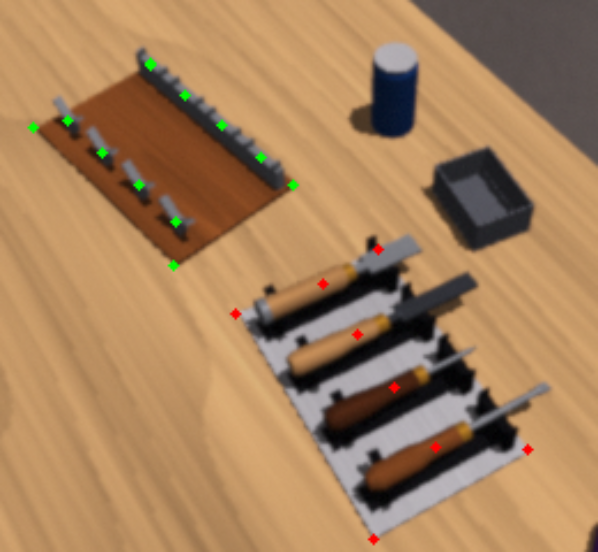

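The fit agrees with the side view within a few mm. From left to right: chisel → −117, file → −39, awl → +39, screwdriver → +117. I'll start with a small turn towards the rail's yaw and the gripper partly closed.

arm_command([
  [-0.4,0,0,0,0,0,-9.9],
  [-0.4,0,0,0,0,0,-9.9],
], grip_force=40)

```text
time: 0.5
ee_pos: [0.2292, 0.4999, 0.2498]
tcp_rot: [-180.0, -0.0, 175.5]
wrist_force: [-0.1, -0.6, -0.2]
opening: 0.0597
```

```bash
cat > g.py <<'E'
# usage: g.py x y z yaw : turn needed (tool rz), then shift in the tool axes after that turn, cm
import sys; from h import *
o=bot.get_obs(); p=np.array(o['ee_pos']); r=o['tcp_rot']
x,y,z,w=map(float,sys.argv[1:5]); d=np.array([x,y,z])-p; a=np.radians(w)
print('t',round(o['time'],2),'pos',p.round(4),'rot',r.round(2),'open',round(o['opening'],4),'q1,5,6',o['q'][[0,4,5]].round(1),'F',o['wrist_force'].round(1))
print('turn rz',round(-((w-r[2]+180)%360-180),2),'shift cm',(100*np.array([d[0]*np.cos(a)+d[1]*np.sin(a),d[0]*np.sin(a)-d[1]*np.cos(a),-d[2]])).round(2))
E
python3 g.py 0.529 -0.102 0.12 175.2
```

```text
t 0.5 pos [0.2292 0.4999 0.2498] rot [-1.7998e+02 -1.0000e-02  1.7550e+02] open 0.0597 q1,5,6 [65.4  0.  69.9] F [-0.1 -0.6 -0.2]
turn rz 0.3 shift cm [-34.92 -57.47  12.98]
```

arm_command([
  [-0.4,-2.49,-4.1,0,0,0,0.3],
  [-0.4,-2.49,-4.1,0,0,0,0],
  [-0.4,-2.49,-4.1,0,0,0,0],
  [-0.4,-2.49,-4.1,0,0,0,0],
  [-0.4,-2.49,-4.1,0,0,0,0],
  [-0.4,-2.49,-4.1,0,0,0,0],
  [-0.4,-2.49,-4.1,0,0,0,0],
  [-0.4,-2.49,-4.1,0,0,0,0],
  [-0.4,-2.49,-4.1,0,0,0,0],
  [-0.4,-2.49,-4.1,0,0,0,0],
])

```text
time: 1.75
ee_pos: [0.4412, 0.0679, 0.2501]
tcp_rot: [180.0, 0.0, 174.9]
wrist_force: [1.0, 1.5, 0.1]
opening: 0.0595
```

arm_command([
  [-0.4,-2.49,-4.1,2.5,0,0,0],
  [-0.4,-2.49,-4.1,2.5,0,0,0],
  [-0.4,-2.49,-4.1,2.5,0,0,0],
  [-0.4,-2.49,-4.1,2.5,0,0,0],
  [-0.4,0,0,2.0,0,0,0],
  [-0.4,0,0,0,0,0,0],
])

```text
time: 2.5
ee_pos: [0.5244, -0.103, 0.1283]
tcp_rot: [180.0, -0.2, 174.8]
wrist_force: [-0.1, 1.1, -0.3]
opening: 0.0596
```

```bash
python3 g.py 0.529 -0.102 0.045 175.2
python3 - <<'E'
from h import *
c=snap('side'); cv2.imwrite('pics/a1.png',cv2.resize(c['color'][170:330,180:350,::-1],None,fx=3.4,fy=3.4))
E
```

```text
t 2.5 pos [ 0.5244 -0.103   0.1283] rot [179.98  -0.2  174.82] open 0.0596 q1,5,6 [-11.1   0.   -5.9] F [-0.1  1.1 -0.3]
turn rz -0.38 shift cm [-0.45  0.14  8.33]
```

View pics/a1.png

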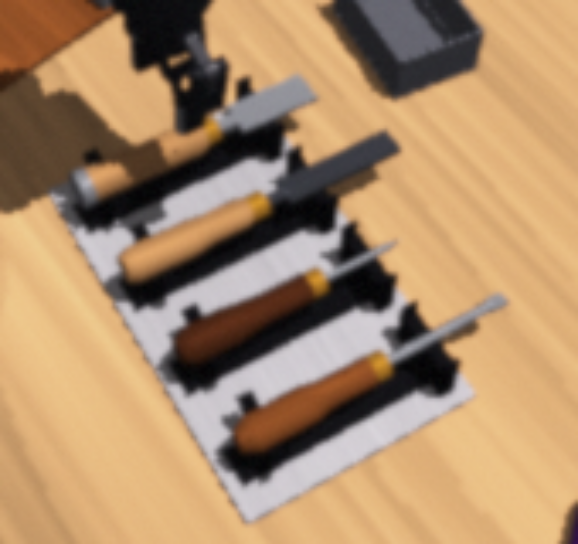

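The gripper stands above the chisel, and the tools are clear of the fingers. I'll descend, grip and lift.

arm_command([
  [-0.4,-0.3,0.1,2.5,0,0,-0.3],
  [-0.4,0,0,2.5,0,0,0],
  [-0.4,0,0,2.5,0,0,0],
  [-0.4,0,0,0.7,0,0,0],
  [-0.4,0,0,0,0,0,0],
])

```text
time: 3.18
ee_pos: [0.5287, -0.1017, 0.049]
tcp_rot: [-180.0, 0.1, 175.2]
wrist_force: [0.5, -0.2, 0.2]
opening: 0.0595
```

arm_command([
  [1,0,0,0,0,0,0],
  [1,0,0,0,0,0,0],
  [1,0,0,0,0,0,0],
  [1,0,0,0,0,0,0],
  [1,0,0,0,0,0,0],
])

```text
time: 3.8
ee_pos: [0.5291, -0.1019, 0.0493]
tcp_rot: [180.0, 0.1, 175.2]
wrist_force: [-0.6, 2.8, 6.2]
opening: 0.0268
```

```bash
python3 g.py 0.4993 0.0967 0.13 188.13
```

```text
t 3.8 pos [ 0.5291 -0.1019  0.0493] rot [1.7997e+02 1.2000e-01 1.7516e+02] open 0.0268 q1,5,6 [-10.9   0.   -6.1] F [-0.6  2.8  6.2]
turn rz -12.97 shift cm [ 0.14 20.08 -8.07]
```

arm_command([
  [1,0,0,-2,0,0,0],
  [1,0,0,-3,0,0,0],
  [1,0,0,-3,0,0,0],
  [1,0,0,0,0,0,-6.5],
  [1,0,0,0,0,0,-6.5],
  [1,0.03,4.0,0,0,0,0],
  [1,0.03,4.0,0,0,0,0],
  [1,0.03,4.0,0,0,0,0],
  [1,0.03,4.0,0,0,0,0],
  [1,0.03,4.0,0,0,0,0],
])

```text
time: 5.05
ee_pos: [0.4982, 0.0969, 0.1282]
tcp_rot: [-180.0, 0.0, -171.8]
wrist_force: [0.2, 0.6, -1.0]
opening: 0.0265
```

arm_command([
  [1,0,0,0,0,0,0],
  [1,0,0,0,0,0,0],
])

```text
time: 5.3
ee_pos: [0.4985, 0.0955, 0.1281]
tcp_rot: [-180.0, 0.0, -171.8]
wrist_force: [0.7, 0.3, -1.7]
opening: 0.0266
```

```bash
python3 g.py 0.4993 0.0967 0.05 188.13
python3 - <<'E'
from h import *
c=snap('side'); cv2.imwrite('pics/a2.png',cv2.resize(c['color'][80:280,90:310,::-1],None,fx=2.8,fy=2.8))
E
```

```text
t 5.3 pos [0.4985 0.0955 0.1281] rot [-179.98    0.   -171.8 ] open 0.0266 q1,5,6 [10.9 -0.   2.7] F [ 0.7  0.3 -1.7]
turn rz 0.07 shift cm [-0.1   0.1   7.81]
```

View pics/a2.png

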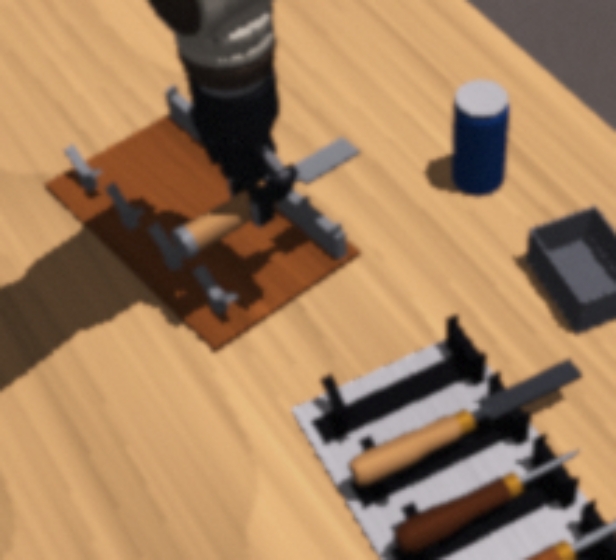

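The chisel is held level above the rack's near place. I'll lower it, then release.

arm_command([
  [1,-0.1,0.1,2.5,0,0,0],
  [1,0,0,2.5,0,0,0],
  [1,0,0,1.8,0,0,0],
  [1,0,0,0.7,0,0,0],
  [1,0,0,0.2,0,0,0],
  [1,0,0,0,0,0,0],
])

```text
time: 6.1
ee_pos: [0.4997, 0.0968, 0.0517]
tcp_rot: [180.0, 0.1, -171.8]
wrist_force: [0.6, -0.3, -1.2]
opening: 0.0265
```

```bash
python3 g.py 0.4993 0.0967 0.049 188.13
```

```text
t 6.1 pos [0.4997 0.0968 0.0517] rot [ 1.8000e+02  6.0000e-02 -1.7183e+02] open 0.0265 q1,5,6 [11.  -0.   2.8] F [ 0.6 -0.3 -1.2]
turn rz 0.04 shift cm [ 0.05 -0.01  0.27]
```

arm_command([
  [1,0,0,0.2,0,0,0],
  [1,0,0,0.1,0,0,0],
  [1,0,0,0,0,0,0],
])

```text
time: 6.48
ee_pos: [0.4999, 0.0972, 0.0493]
tcp_rot: [180.0, 0.1, -171.8]
wrist_force: [-2.6, 0.6, 7.4]
opening: 0.0265
```

arm_command([
  [-0.4,0,0,0,0,0,0],
  [-0.4,0,0,0,0,0,0],
  [-0.4,0,0,0,0,0,0],
  [-0.4,0,0,-2,0,0,0],
  [-0.4,0,0,-3,0,0,0],
  [-0.4,0,0,-3,0,0,0],
  [-0.4,0,0,0,0,0,6.5],
  [-0.4,0,0,0,0,0,6.4],
])

```text
time: 7.48
ee_pos: [0.4995, 0.0969, 0.1283]
tcp_rot: [180.0, 0.0, 175.1]
wrist_force: [-0.8, -0.2, 0.6]
opening: 0.0598
```

```bash
python3 g.py 0.522 -0.180 0.125 175.2
```

```text
t 7.47 pos [0.4995 0.0969 0.1283] rot [1.7999e+02 4.0000e-02 1.7506e+02] open 0.0598 q1,5,6 [11.  -0.  15.9] F [-0.8 -0.2  0.6]
turn rz -0.14 shift cm [ -4.56 -27.4    0.33]
```

arm_command([
  [-0.4,-0.76,-4.57,0,0,0,0],
  [-0.4,-0.76,-4.57,0,0,0,0],
  [-0.4,-0.76,-4.57,0,0,0,0],
  [-0.4,-0.76,-4.57,0,0,0,0],
  [-0.4,-0.76,-4.57,0,0,0,0],
  [-0.4,-0.76,-4.57,0,0,0,0],
  [-0.4,0,0,0,0,0,0],
  [-0.4,0,0,0,0,0,0],
])

```text
time: 8.48
ee_pos: [0.522, -0.18, 0.1277]
tcp_rot: [180.0, -0.0, 175.2]
wrist_force: [-0.4, 2.0, -0.5]
opening: 0.0598
```

```bash
python3 g.py 0.522 -0.180 0.046 175.2;  python3 - <<'E'
from h import *
c=snap('side'); cv2.imwrite('pics/a3.png',cv2.resize(c['color'][90:320,90:350,::-1],None,fx=2.3,fy=2.3))
E
```

```text
t 8.47 pos [ 0.522  -0.18    0.1277] rot [ 1.7998e+02 -3.0000e-02  1.7525e+02] open 0.0598 q1,5,6 [-19.    0.  -14.3] F [-0.4  2.  -0.5]
turn rz 0.05 shift cm [-0.   -0.    8.17]
```

View pics/a3.png

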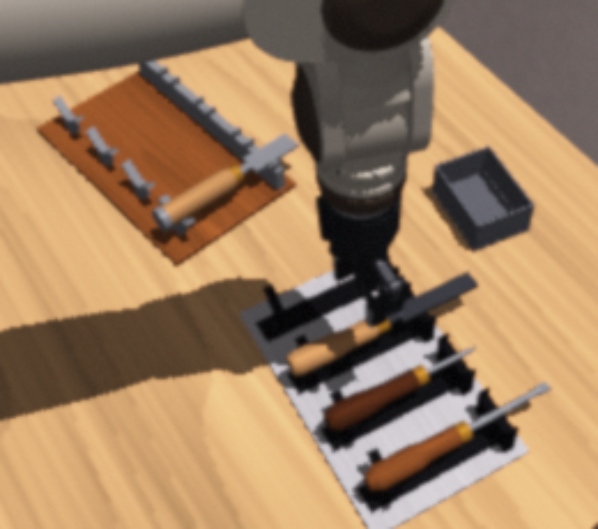

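The chisel lies straight in the rightmost place, and the gripper is over the file. I'll pick the file up.

arm_command([
  [-0.4,0,0,2.5,0,0,0],
  [-0.4,0,0,2.5,0,0,0],
  [-0.4,0,0,2.3,0,0,0],
  [-0.4,0,0,0.8,0,0,0],
  [-0.4,0,0,0,0,0,0],
  [1,0,0,0,0,0,0],
  [1,0,0,0,0,0,0],
  [1,0,0,0,0,0,0],
  [1,0,0,0,0,0,0],
  [1,0,0,0,0,0,0],
])

```text
time: 9.78
ee_pos: [0.5228, -0.18, 0.048]
tcp_rot: [180.0, 0.1, 175.3]
wrist_force: [0.3, 4.0, 5.7]
opening: 0.0229
```

```bash
python3 g.py 0.4882 0.1739 0.13 188.13
```

```text
t 9.78 pos [ 0.5228 -0.18    0.048 ] rot [1.7997e+02 1.0000e-01 1.7527e+02] open 0.0229 q1,5,6 [-19.    0.1 -14.3] F [0.3 4.  5.7]
turn rz -12.86 shift cm [-1.58 35.52 -8.2 ]
```

arm_command([
  [1,0,0,-2,0,0,0],
  [1,0,0,-3,0,0,0],
  [1,0,0,-3.2,0,0,0],
  [1,0,0,0,0,0,-6.5],
  [1,0,0,0,0,0,-6.4],
  [1,-0.2,4.44,0,0,0,0],
  [1,-0.2,4.44,0,0,0,0],
  [1,-0.2,4.44,0,0,0,0],
  [1,-0.2,4.44,0,0,0,0],
  [1,-0.2,4.44,0,0,0,0],
])

```text
time: 11.02
ee_pos: [0.5001, 0.0421, 0.1288]
tcp_rot: [-180.0, -0.0, -171.8]
wrist_force: [-0.0, 0.5, -0.7]
opening: 0.023
```

arm_command([
  [1,-0.2,4.44,0,0,0,0],
  [1,-0.2,4.44,0,0,0,0],
  [1,-0.2,4.44,0,0,0,0],
  [1,0,0,0,0,0,0],
  [1,0,0,0,0,0,0],
])

```text
time: 11.65
ee_pos: [0.4874, 0.1734, 0.1287]
tcp_rot: [-180.0, -0.0, -171.8]
wrist_force: [-0.5, -0.6, -1.8]
opening: 0.0225
```

```bash
python3 g.py 0.4882 0.1739 0.048 188.13
```

```text
t 11.65 pos [0.4874 0.1734 0.1287] rot [-1.7996e+02 -3.0000e-02 -1.7180e+02] open 0.0225 q1,5,6 [19.6 -0.  11.4] F [-0.5 -0.6 -1.8]
turn rz 0.07 shift cm [-0.09  0.04  8.07]
```

arm_command([
  [1,-0.1,0.05,2.5,0,0,0],
  [1,0,0,2.5,0,0,0],
  [1,0,0,1.8,0,0,0],
  [1,0,0,0.7,0,0,0],
  [1,0,0,0.3,0,0,0],
  [1,0,0,0.2,0,0,0],
  [1,0,0,0.1,0,0,0],
  [1,0,0,0,0,0,0],
])

```text
time: 12.65
ee_pos: [0.4887, 0.1744, 0.0484]
tcp_rot: [180.0, 0.1, -171.8]
wrist_force: [-0.6, -0.8, -0.8]
opening: 0.0223
```

arm_command([
  [-0.4,0,0,0,0,0,0],
  [-0.4,0,0,0,0,0,0],
  [-0.4,0,0,0,0,0,0],
  [-0.4,0,0,-2,0,0,0],
  [-0.4,0,0,-3,0,0,0],
  [-0.4,0,0,-3,0,0,0],
  [-0.4,0,0,0,0,0,6.5],
  [-0.4,0,0,0,0,0,6.4],
])

```text
time: 13.65
ee_pos: [0.4887, 0.1744, 0.1285]
tcp_rot: [180.0, 0.0, 175.1]
wrist_force: [1.1, 0.3, -0.9]
opening: 0.0595
```

```bash
python3 g.py 0.5153 -0.2565 0.128 175.2
```

```text
t 13.65 pos [0.4887 0.1744 0.1285] rot [1.7998e+02 5.0000e-02 1.7507e+02] open 0.0595 q1,5,6 [19.6  0.  24.6] F [ 1.1  0.3 -0.9]
turn rz -0.13 shift cm [ -6.26 -42.72   0.05]
```

arm_command([
  [-0.4,-0.7,-4.75,0,0,0,0],
  [-0.4,-0.7,-4.75,0,0,0,0],
  [-0.4,-0.7,-4.75,0,0,0,0],
  [-0.4,-0.7,-4.75,0,0,0,0],
  [-0.4,-0.7,-4.75,0,0,0,0],
  [-0.4,-0.7,-4.75,0,0,0,0],
  [-0.4,-0.7,-4.75,0,0,0,0],
  [-0.4,-0.7,-4.75,0,0,0,0],
  [-0.4,-0.7,-4.75,0,0,0,0],
  [-0.4,0,0,0,0,0,0],
])

```text
time: 14.9
ee_pos: [0.5157, -0.2597, 0.1275]
tcp_rot: [-180.0, -0.0, 175.1]
wrist_force: [0.3, 0.4, 0.1]
opening: 0.0594
```

arm_command([
  [-0.4,0,0,0,0,0,0],
  [-0.4,0,0,0,0,0,0],
])

```text
time: 15.15
ee_pos: [0.5161, -0.256, 0.1281]
tcp_rot: [180.0, 0.0, 175.3]
wrist_force: [0.4, 0.5, -0.1]
opening: 0.0597
```

```bash
python3 g.py 0.5153 -0.2565 0.046 175.2;  python3 - <<'E'
from h import *
c=snap('side'); cv2.imwrite('pics/a4.png',cv2.resize(c['color'][90:320,90:350,::-1],None,fx=2.3,fy=2.3))
E
```

```text
t 15.15 pos [ 0.5161 -0.256   0.1281] rot [179.99   0.   175.34] open 0.0597 q1,5,6 [-26.4   0.  -21.7] F [ 0.4  0.5 -0.1]
turn rz 0.14 shift cm [ 0.07 -0.06  8.21]
```

View pics/a4.png

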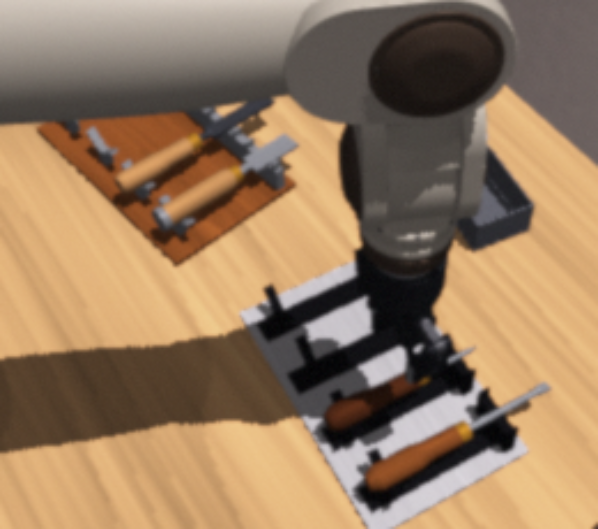

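The chisel and file lie in their rack places, and the gripper is over the awl. I'll pick the awl up.

arm_command([
  [-0.4,0.05,-0.05,2.5,0,0,0],
  [-0.4,0,0,2.5,0,0,0],
  [-0.4,0,0,2.3,0,0,0],
  [-0.4,0,0,0.9,0,0,0],
  [-0.4,0,0,0,0,0,0],
  [1,0,0,0,0,0,0],
  [1,0,0,0,0,0,0],
  [1,0,0,0,0,0,0],
  [1,0,0,0,0,0,0],
  [1,0,0,0,0,0,0],
])

```text
time: 16.45
ee_pos: [0.5159, -0.2574, 0.047]
tcp_rot: [-180.0, 0.1, 175.3]
wrist_force: [-1.5, 1.9, 6.3]
opening: 0.0207
```

```bash
python3 g.py 0.4772 0.2511 0.128 188.13
```

```text
t 16.45 pos [ 0.5159 -0.2574  0.047 ] rot [-1.7999e+02  8.0000e-02  1.7526e+02] open 0.0207 q1,5,6 [-26.5   0.  -21.8] F [-1.5  1.9  6.3]
turn rz -12.87 shift cm [-3.36 50.89 -8.1 ]
```

arm_command([
  [1,0,0,-2,0,0,0],
  [1,0,0,-3,0,0,0],
  [1,0,0,-3.2,0,0,0],
  [1,0,0,0,0,0,-6.5],
  [1,0,0,0,0,0,-6.4],
  [1,-0.3,4.63,0,0,0,0],
  [1,-0.3,4.63,0,0,0,0],
  [1,-0.3,4.63,0,0,0,0],
  [1,-0.3,4.63,0,0,0,0],
  [1,-0.3,4.63,0,0,0,0],
])

```text
time: 17.7
ee_pos: [0.4971, -0.0248, 0.1281]
tcp_rot: [-180.0, 0.0, -171.8]
wrist_force: [0.7, -0.4, 0.5]
opening: 0.0209
```

arm_command([
  [1,-0.3,4.63,0,0,0,0],
  [1,-0.3,4.63,0,0,0,0],
  [1,-0.3,4.63,0,0,0,0],
  [1,-0.3,4.63,0,0,0,0],
  [1,-0.3,4.63,0,0,0,0],
  [1,-0.3,4.63,0,0,0,0],
  [1,0,0,0,0,0,0],
  [1,0,0,0,0,0,0],
  [1,0,0,0,0,0,0],
])

```text
time: 18.82
ee_pos: [0.4759, 0.2506, 0.128]
tcp_rot: [-180.0, -0.0, -171.9]
wrist_force: [0.5, 0.5, 0.3]
opening: 0.021
```

```bash
python3 g.py 0.4772 0.2511 0.047 188.13
```

```text
t 18.82 pos [0.4759 0.2506 0.128 ] rot [-179.99   -0.   -171.89] open 0.021 q1,5,6 [27.8 -0.  19.7] F [0.5 0.5 0.3]
turn rz -0.02 shift cm [-0.14  0.04  8.1 ]
```

arm_command([
  [1,-0.1,0.05,2.5,0,0,0],
  [1,0,0,2.5,0,0,0],
  [1,0,0,1.8,0,0,0],
  [1,0,0,0.7,0,0,0],
  [1,0,0,0.3,0,0,0],
  [1,0,0,0.2,0,0,0],
  [1,0,0,0.1,0,0,0],
  [1,0,0,0,0,0,0],
])

```text
time: 19.82
ee_pos: [0.4769, 0.2522, 0.0474]
tcp_rot: [180.0, 0.0, -171.8]
wrist_force: [0.4, 0.2, -0.8]
opening: 0.0206
```

arm_command([
  [-0.4,0,0,0,0,0,0],
  [-0.4,0,0,0,0,0,0],
  [-0.4,0,0,0,0,0,0],
  [-0.4,0,0,-2,0,0,0],
  [-0.4,0,0,-3,0,0,0],
  [-0.4,0,0,-3,0,0,0],
  [-0.4,0,0,0,0,0,6.5],
  [-0.4,0,0,0,0,0,6.4],
])

```text
time: 20.82
ee_pos: [0.4768, 0.2522, 0.1275]
tcp_rot: [180.0, 0.0, 175.1]
wrist_force: [0.7, -0.2, 0.3]
opening: 0.0595
```

```bash
python3 g.py 0.510 -0.3348 0.128 175.2
```

```text
t 20.82 pos [0.4768 0.2522 0.1275] rot [1.7997e+02 4.0000e-02 1.7507e+02] open 0.0595 q1,5,6 [27.9 -0.  32.8] F [ 0.7 -0.2  0.3]
turn rz -0.13 shift cm [-8.220e+00 -5.822e+01 -5.000e-02]
```

arm_command([
  [-0.4,-0.68,-4.85,0,0,0,0],
  [-0.4,-0.68,-4.85,0,0,0,0],
  [-0.4,-0.68,-4.85,0,0,0,0],
  [-0.4,-0.68,-4.85,0,0,0,0],
  [-0.4,-0.68,-4.85,0,0,0,0],
  [-0.4,-0.68,-4.85,0,0,0,0],
  [-0.4,-0.68,-4.85,0,0,0,0],
  [-0.4,-0.68,-4.85,0,0,0,0],
  [-0.4,-0.68,-4.85,0,0,0,0],
  [-0.4,-0.68,-4.85,0,0,0,0],
])

```text
time: 22.08
ee_pos: [0.5043, -0.2385, 0.1271]
tcp_rot: [-180.0, 0.0, 175.3]
wrist_force: [0.8, -0.0, -0.1]
opening: 0.0598
```

arm_command([
  [-0.4,-0.68,-4.85,0,0,0,0],
  [-0.4,-0.68,-4.85,0,0,0,0],
  [-0.4,0,0,0,0,0,0],
  [-0.4,0,0,0,0,0,0],
  [-0.4,0,0,0,0,0,0],
])

```text
time: 22.7
ee_pos: [0.5101, -0.3337, 0.1272]
tcp_rot: [180.0, 0.0, 175.3]
wrist_force: [-0.6, -0.9, -0.1]
opening: 0.0598
```

```bash
python3 g.py 0.510 -0.3348 0.046 175.2;  python3 - <<'E'
from h import *
c=snap('side'); cv2.imwrite('pics/a5.png',cv2.resize(c['color'][90:320,90:350,::-1],None,fx=2.3,fy=2.3))
E
```

```text
t 22.7 pos [ 0.5101 -0.3337  0.1272] rot [179.99   0.   175.34] open 0.0598 q1,5,6 [-33.2   0.  -28.5] F [-0.6 -0.9 -0.1]
turn rz 0.14 shift cm [ 0.   -0.11  8.12]
```

View pics/a5.png

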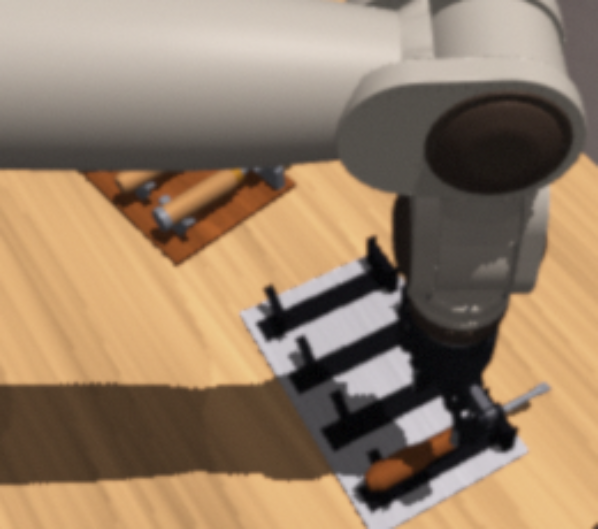

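The rail is empty except for the screwdriver, and the gripper is above it. I'll pick it up.

arm_command([
  [-0.4,0,-0.1,2.5,0,0,0],
  [-0.4,0,0,2.5,0,0,0],
  [-0.4,0,0,2.3,0,0,0],
  [-0.4,0,0,0.8,0,0,0],
  [-0.4,0,0,0,0,0,0],
  [1,0,0,0,0,0,0],
  [1,0,0,0,0,0,0],
  [1,0,0,0,0,0,0],
  [1,0,0,0,0,0,0],
  [1,0,0,0,0,0,0],
])

```text
time: 24.0
ee_pos: [0.5103, -0.3356, 0.047]
tcp_rot: [-180.0, 0.1, 175.3]
wrist_force: [0.6, 2.7, 5.8]
opening: 0.0207
```

```bash
python3 g.py 0.4662 0.3284 0.128 188.13
```

```text
t 24.0 pos [ 0.5103 -0.3356  0.047 ] rot [-1.8000e+02  8.0000e-02  1.7526e+02] open 0.0207 q1,5,6 [-33.3   0.  -28.6] F [0.6 2.7 5.8]
turn rz -12.87 shift cm [-5.02 66.36 -8.1 ]
```

arm_command([
  [1,0,0,-2,0,0,0],
  [1,0,0,-3,0,0,0],
  [1,0,0,-3.2,0,0,0],
  [1,0,0,0,0,0,-6.5],
  [1,0,0,0,0,0,-6.4],
  [1,-0.35,4.74,0,0,0,0],
  [1,-0.35,4.74,0,0,0,0],
  [1,-0.35,4.74,0,0,0,0],
  [1,-0.35,4.74,0,0,0,0],
  [1,-0.35,4.74,0,0,0,0],
])

```text
time: 25.25
ee_pos: [0.4934, -0.0974, 0.1293]
tcp_rot: [-180.0, 0.1, -171.8]
wrist_force: [1.0, 0.5, -0.4]
opening: 0.0209
```

arm_command([
  [1,-0.35,4.74,0,0,0,0],
  [1,-0.35,4.74,0,0,0,0],
  [1,-0.35,4.74,0,0,0,0],
  [1,-0.35,4.74,0,0,0,0],
  [1,-0.35,4.74,0,0,0,0],
  [1,-0.35,4.74,0,0,0,0],
  [1,-0.35,4.74,0,0,0,0],
  [1,-0.35,4.74,0,0,0,0],
  [1,-0.35,4.74,0,0,0,0],
  [1,0,0,0,0,0,0],
])

```text
time: 26.5
ee_pos: [0.4636, 0.3308, 0.1287]
tcp_rot: [180.0, 0.0, -171.6]
wrist_force: [-0.3, -0.6, -1.3]
opening: 0.0206
```

arm_command([
  [1,0,0,0,0,0,0],
  [1,0,0,0,0,0,0],
])

```text
time: 26.75
ee_pos: [0.4644, 0.3272, 0.1285]
tcp_rot: [-180.0, 0.0, -171.9]
wrist_force: [-1.4, -0.2, -0.8]
opening: 0.0204
```

```bash
python3 g.py 0.4662 0.3284 0.047 188.13
```

```text
t 26.75 pos [0.4644 0.3272 0.1285] rot [-1.8000e+02  2.0000e-02 -1.7189e+02] open 0.0204 q1,5,6 [35.2 -0.  27.1] F [-1.4 -0.2 -0.8]
turn rz -0.02 shift cm [-0.2   0.09  8.15]
```

Lower, release, lift and back off towards the robot's left, so the cameras see the rack.

arm_command([
  [1,-0.2,0.05,2.5,0,0,0],
  [1,0,0,2.5,0,0,0],
  [1,0,0,1.8,0,0,0],
  [1,0,0,0.7,0,0,0],
  [1,0,0,0.3,0,0,0],
  [1,0,0,0.2,0,0,0],
  [1,0,0,0.1,0,0,0],
  [1,0,0,0,0,0,0],
])

```text
time: 27.75
ee_pos: [0.4661, 0.3291, 0.0474]
tcp_rot: [180.0, 0.0, -171.8]
wrist_force: [0.2, -1.3, -1.0]
opening: 0.0207
```

arm_command([
  [-0.4,0,0,0,0,0,0],
  [-0.4,0,0,0,0,0,0],
  [-0.4,0,0,0,0,0,0],
  [-0.4,0,0,-2,0,0,0],
  [-0.4,0,0,-3,0,0,0],
  [-0.4,0,0,-4,0,0,0],
  [-0.4,2.5,4,-3,0,0,0],
  [-0.4,3.5,4,0,0,0,0],
  [-0.4,3.5,4,0,0,0,0],
  [-0.4,3.5,4,0,0,0,0],
])

```text
time: 29.0
ee_pos: [0.3133, 0.4698, 0.1672]
tcp_rot: [180.0, 0.0, -171.8]
wrist_force: [0.3, 0.6, 0.5]
opening: 0.0598
```

arm_command([
  [-0.4,4,2,0,0,0,0],
  [-0.4,4,2,0,0,0,0],
  [-0.4,0,0,0,0,0,0],
  [-0.4,0,0,0,0,0,0],
])

```text
time: 29.5
ee_pos: [0.2298, 0.4971, 0.1671]
tcp_rot: [180.0, 0.0, -171.8]
wrist_force: [0.1, -0.7, -0.3]
opening: 0.0595
```

Run:
```python
from h import *
c=snap('top');s=snap('side')
a=cv2.resize(c['color'][175:285,85:205,::-1],None,fx=5,fy=5,interpolation=cv2.INTER_CUBIC)
cv2.imwrite('pics/f1.png',a)
cv2.imwrite('pics/f2.png',cv2.resize(s['color'][90:250,90:290,::-1],None,fx=3,fy=3))
print(bot.get_obs()['ee_pos'])
```

```text
[0.23052155 0.49681395 0.16699152]
```

View pics/f1.png

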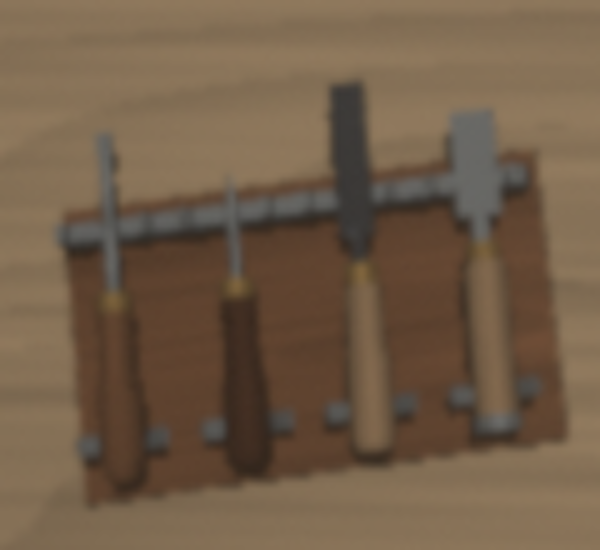

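View pics/f2.png

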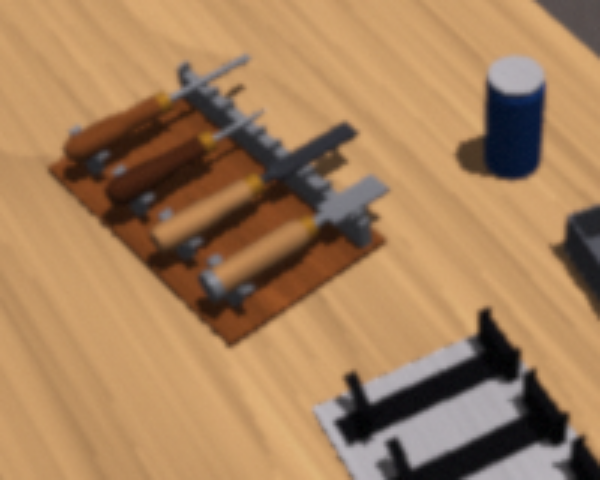

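Both final views show all four tools seated in the rack, in reverse order. Ferrule fronts in the crop: screwdriver (115,292), awl (238,282), file (361,264), chisel (484,243). Now a quick numeric check, then hand-in.

Run:
```python
from h import *; import json
m=json.load(open('m.json')); c=snap('top'); a=np.radians(m['ry']); Q=np.array([[np.cos(a),-np.sin(a)],[np.sin(a),np.cos(a)]])
w=lambda x,y: Q.T@(onz(c,85+(x+.5)/5-.5,175+(y+.5)/5-.5,.045)[:2]-m['rt'])
ok=True
for n,f,b,y in (('screwdriver',(115,292),(126,488),.117),('awl',(238,282),(251,474),.039),('file',(361,264),(373,458),-.039),('chisel',(484,243),(497,428),-.117)):
    F,B=w(*f),w(*b); d=(F-B)/np.linalg.norm(F-B); o=F-.033*d; g=np.arctan2(d[1],d[0])
    print(n,o.round(4),'angle',round(g,3)); ok&=abs(o[0])<.016 and abs(o[1]-y)<.009 and abs(g)<.15
print(ok)
if ok: print(bot.job_done())
```

```text
screwdriver [0.0013 0.1165] angle -0.026
awl [-0.0027  0.0389] angle -0.023
file [-0.0017 -0.0388] angle -0.038
chisel [ 0.0013 -0.1174] angle -0.039
True
the job is handed in; nothing more can be done
None
```

I moved all four tools from the old rail to the new rack in mirrored order and handed the job in at about 29.5 s of the 122 s allowed. No verdict was reported.

Left to right, the rack now holds the screwdriver, awl, file and chisel, each with its handle in the V and its blade on the bar.

The last check was made from the top camera, taking each tool to be at its home height:

| Check | Measured | Limit |
|---|---|---|
| Sideways error | at most 0.5 mm | 12 mm |
| Lengthwise error | at most 2.7 mm | 22 mm |
| Angle to the rack's x axis | at most 0.04 rad | 0.2 rad |

The camera calibration is only good to about 2 mm, so the position errors are uncertain by about that much. I did not measure the height of the tools; I judged seating only by eye, from the side view.

The arm went nowhere near the oil can, bin or purple look-alike, and ended clear of everything. The largest wrist force I saw was about 8 N. No check failed or disagreed.

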